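# Seat a keyed counting rotor in a tablet counter

## Robot

A 6-joint arm with a two-finger parallel gripper is mounted at the origin on a cart in front of the work surface, level with it; the furniture and walls round the work are solid. World frame = base frame: x ahead of the robot, y to its left, z up, the work surface at z = 0. Lengths are in m, angles in degrees, forces in N, time in s.
With the tool pointing down it reaches from about 0.35 to 0.875 m from the base axis. Payload 4.2 kg.
Tool frame: the origin (TCP) lies midway between the tips of the shut fingers; the grasp point (between the pads) lies r.pinch_z behind it (r.pinch_z is the distance from the TCP to the grasp point, in m); z points along the fingers, y is the direction in which the jaws open and shut (so a half turn about z gives the same grasp; the last joint's range is limited). The gripper opens to 87 mm and grips with 3 to 60 N. Pads are 19 mm wide; open, the fingers measure 117 mm over their backs; the gripper's body (75 mm by 190 mm) begins 51 mm behind the grasp point.
Start: joints at [-53.996, 22.042, 0.453, 0, -68.411, -14.817], TCP at [0.226, -0.583, 0.191] pointing down, gripper open.
Joint ranges: [-179.83, 179.83], [-69.29, 118.12], [-61.27, 80.66], [-181.25, 117.63], [-171.15, -9.14], [-177.46, 177.46]. Speed limits (degrees/s): [159.86, 159.86, 180, 180, 180, 180].

## Interface

Orientations are given as a 3x3 rotation matrix whose columns are the frame's x, y, z axes.
In Python, from station import r gives the robot as it stands. The module is installed in compiled form; this text tells all that it offers.
- The arm moves only by the tool play_rows, never from a script. Its argument "deltas" is a list of rows, each a list of 7 numbers: the shift along the tool's x, y, z in units of 25 mm (1.0 is 25 mm), then the turn, a rotation vector about the tool's x, y, z in units of 5 degrees (1.0 is 5 degrees), then the finger opening in mm, from 0 to 87. In form: [[tx, ty, tz, wx, wy, wz, fingers], ...]. A call has 1 to 12 rows; each row is the pose to reach, as a shift and turn from the pose commanded when the call began, along the tool's axes at that moment; what a row does not reach only later rows make up. A row lasts 1/10 s, in which the tool goes at most 50 mm and 8.59 degrees, less where a joint would pass 70% of its speed; a pose out of reach is approached as far as the arm can. A call with a gripper value outside its range is refused whole. The fingers move at their own pace and stop on an object; the grip force is fixed at half the most. Time passes only in rows, so rows that repeat a pose let the fingers close. It gives the time, the measured TCP pose, the force and the opening at its end, in the units of the state.
- r.sense(): the state, without advancing time (a new reading comes with each control period).
- r.capture(name): name is "scene" or "top" or "wrist"; returns a dict with "pixels" (400x640x3 uint8, red, green, blue), "camera_matrix" (3x3 intrinsics, pixels), "R" (3x3) and "t" (3): a world point X has camera coordinates R X + t; the wrist camera has in their place "T_tool_cam" (4x4, takes a point from camera to tool coordinates, whose origin is the TCP and whose axes are the flange's). Camera axes: x right, y down, z forward; pixel columns grow to the right and rows downward; lengths in m; the calibration is good to about 2 mm. A picture is of the moment at which its call begins: read the wrist's pose just before it. There is no depth.
- r.finish_job(): hands the job in, once; it reports no verdict.
Trained networks look in the newest picture that a camera, given by its name, has taken for a name from the list of things; names that differ only in an ending like _2 or _b are one class to them, and where a whole thing is asked for, a point or a joint stands for the part that bears it (a point fixed in the world has none). Each returns a list of dicts, best first, with "score" (0 to 1); they miss things now and then, are a little off and sometimes report something else, mostly with a low value. They report only what shows in the picture. A call takes as long as a camera call. They do not tell look-alikes from the thing itself.
- r.spot_in(camera, target): "centre" ([x, y, z] in m, in world coordinates, good to about 4 mm: the middle of the surface that is visible of it).
- r.cut_out(camera, target): "region" (400x640 bool, what is visible of it).
The state is a dict: "time_s": time; "joints": joint angles; "joint_velocities": joint speeds; "effort": joint torques, N m; "tcp_pos": TCP position; "ee_rot": TCP orientation; "wrist_force": force on the tool from outside, world axes, zero at the start; "moment": the same for the moment, N m; "gripper_width": opening from 0.0 (shut) to 1.0 (fully open).
Only numpy, scipy, OpenCV 4.12 (cv2) and the standard library are available. Lean on these libraries where they do the work, as an engineer would, in place of code of your own. Each camera call takes 0.05 s, during which the arm holds its last target.

## Task

Take the tablet counter's counting rotor by its black grip out of the blue stand, put its shaft into the steel hub of the white drive unit, and press and turn it until its key slips into the hub's keyway; then push on against the spring until the rotor's disc sits flush on the hub. Finish while still holding the rotor by the grip and keeping it pressed fully home (the spring lifts it out if you let go). Leave the tablet jar, the green-capped vial and the rubber stamp as they stand.

Things in the scene. Friction and masses are not known exactly. Their poses are not given: they have to be found in the camera images.
- rotor_grip (a point): Centre of the counting rotor's black thumb grip, an upright block 36 mm long (local x), 20 mm thick (local y: pinch across this), 46 mm tall; z up. Under it a white disc, 62 mm across, 7 mm thick: upper face 23 mm, underside 30 mm below this point. A red stripe on the disc points to local -x, over the key. At the start the rotor hangs upright in the stand's hole with a few mm of play.
- rotor_collar (a point): Centre of the underside of the rotor's white disc, the face that comes to lie on the hub; 30 mm under rotor_grip, same axes. From here the steel shaft goes 40 mm down.
- rotor: The rotor, about 0.13 kg; origin at the centre of the shaft's tip, 70 mm under rotor_grip, same axes. Shaft 20 mm across, tip bevelled. A brass key, 6 mm wide and 5 mm proud, runs down the shaft's local -x side from the disc to 12 mm above the tip; the last 12 mm are a plain round pilot.
- stand_top (a point): Centre of the top of the blue parking stand: a fixed block 85 x 85 mm, 56 mm tall, on a foot 105 mm square, with an upright round hole 36 mm across; z up.
- drive_unit: The fixed white drive unit, 130 x 130 mm, housing 45 mm tall; origin under its centre, -x is its front (green display, buttons). On it stands the round steel hub, 62 mm across and 46 mm tall, held by a stiff brake. A red mark on the hub's top lies just outside its keyway. The keyway points to the front (local -x) or up to 0.5 rad either side; the angle is not given: look or feel for it.
- drive_mouth (a point): Centre of the bore's mouth, at the hub's top, 91 mm over the worktop; axes of the drive unit. Bore 22 mm across, upright, with one keyway 8 mm wide and 8 mm deep, open at the top. Off the keyway the key lands on the hub's top, 12 mm of shaft in the bore, disc 28 mm up; on it the key drops in. Home: disc on the hub, rotor_grip 30 mm above this point.
- bore_floor (a point): Point on the hub's axis 28 mm under the mouth: top of the brass spring ejector at rest. The shaft's tip pushes it down the last 12 mm: 4 N at first, about 9 N when the disc lies on the hub. Let go, the spring lifts the rotor again.
- jar_mid (a point): Centre of an orange tablet jar with white cap, 47 mm across, 76 mm tall, standing loose behind the drive unit; leave alone.
- vial_mid (a point): Centre of a small glass vial with green cap, 26 mm across, 57 mm tall, standing loose between stand and drive unit; leave alone.
- rubber_stamp_mid (a point): Centre of a wooden rubber stamp with knob handle, 25 x 52 x 69 mm, standing loose to the right of the stand; leave alone.
Not all that is in view belongs to the job. What is shaped like the rotor but pink is not meant.

How it is judged (in metres and radians):
On the way, in this order (a step that is already met when the one before it is completed fails the run):
1. the rotor is lifted clear out of the stand and carried away from it (horizontal distance between rotor_collar and stand_top above 0.08 m and height (world z) of rotor_collar above 0.08 m), for 0.1 s.
2. the tip of the shaft is in the hub's bore (disc less than 36 mm above the hub, on its axis within 6 mm) (z of rotor_collar in the frame of drive_mouth below 0.036 m and horizontal distance between rotor_collar and drive_mouth below 0.006 m and angle between rotor_collar's own z axis and vertical below 0.2 rad), for 0.1 s.
At the end, for the whole second after the job is handed in: The disc's underside is within 2 mm of the hub's top face and 4 mm of its axis (key in the keyway), upright within 0.06 rad and still, with the fingers still pressing on the rotor (over 2 N) against the spring, through the last second (z of rotor_collar in the frame of drive_mouth between -0.004 and 0.002 m and horizontal distance between rotor_collar and drive_mouth below 0.004 m and angle between rotor_collar's own z axis and vertical below 0.06 rad and contact force between the fingers and rotor above 2 N and linear speed of rotor below 0.02 m/s); the arm keeps its last pose, push and grip.
It fails at once if the tablet jar is shoved more than 30 mm or knocked over (distance of jar_mid from where it was at the start of the episode above 0.03 m or angle between jar_mid's own z axis and vertical above 0.5 rad).
It fails at once if the green-capped vial is shoved more than 30 mm or knocked over (distance of vial_mid from where it was at the start of the episode above 0.03 m or angle between vial_mid's own z axis and vertical above 0.5 rad).
It fails at once if the rubber stamp is shoved more than 30 mm or knocked over (distance of rubber_stamp_mid from where it was at the start of the episode above 0.03 m or angle between rubber_stamp_mid's own z axis and vertical above 0.5 rad).
It also fails if it takes over 61 s, if anything falls off the work surface, if the arm or the gripper's body presses on something with over 40 N, if the wrist force passes 120 N, or if a joint passes its speed limit or range.

## Working session

There is one attempt and no reset: what is moved stays moved. The work goes in short steps, Python scripts to look and compute and a tool call to move; the robot and the scene stay as the last step left them, time stands still between calls to the robot, and variables do not carry over. Pictures are saved under pics/ and viewed, and the job is handed in when it is done.

Besides the shell and the picture viewer there is one more tool, called after ">>>" as a command line: name --pt "numbers of a row" for each row, then --argument value for the rest. play_rows: Moves the arm, as the interface text tells. Its arguments: {"type":"object","properties":{"deltas":{"type":"array","items":{"type":"array","items":{"type":"number"}}}},"required":["deltas"]}

```bash
mkdir -p pics; cat > h.py <<'E'
from station import r
import numpy as np, cv2
def cap(n,f):
    c=r.capture(n); cv2.imwrite('pics/'+f,c['pixels'][:,:,::-1]); return c
def proj(c,X):
    p=c['camera_matrix']@(c['R']@np.array(X)+c['t']); return p[:2]/p[2]
def ray(c,u,v,z):
    d=c['R'].T@np.linalg.inv(c['camera_matrix'])@np.array([u,v,1.]); o=-c['R'].T@c['t']
    return o+d*(z-o[2])/d[2]
E
python3 - <<'E'
from h import *
print(r.pinch_z); s=r.sense(); print(s['tcp_pos'],s['ee_rot'],s['time_s'],s['wrist_force'])
for n in('scene','top'):
    c=cap(n,n+'1.png'); print(n,c['camera_matrix'].tolist(),(-c['R'].T@c['t']))
    for t in('rotor_grip','rotor','stand_top','drive_unit','drive_mouth','jar_mid','vial_mid','rubber_stamp_mid'):
        print(t,[(np.round(d['centre'],3),round(d['score'],2)) for d in r.spot_in(n,t)][:3])
E
```

```text
0.0187
[ 0.22567517 -0.5821189   0.18965357] [[-9.32461054e-01 -3.61269488e-01 -8.60525665e-04]
 [-3.61270505e-01  9.32458898e-01  2.00660922e-03]
 [ 7.74781278e-05  2.18196749e-03 -9.99997617e-01]] 0.0 [-0.35822887  0.01616109 -0.14828005]
scene [[465.7238801823924, 0.0, 320.7363855592432], [0.0, 465.7238801823924, 200.1930011390383], [0.0, 0.0, 1.0]] [-0.28101203 -0.98632475  0.67678421]
rotor_grip [(array([ 0.402, -0.163,  0.044]), 0.88), (array([ 0.398, -0.29 ,  0.064]), 0.63)]
rotor [(array([ 0.4  , -0.168,  0.046]), 0.94), (array([ 0.396, -0.289,  0.065]), 0.66), (array([0.442, 0.224, 0.042]), 0.37)]
stand_top [(array([ 0.372, -0.3  ,  0.024]), 0.57)]
drive_unit [(array([0.444, 0.223, 0.042]), 0.9)]
drive_mouth [(array([0.441, 0.226, 0.044]), 0.67)]
jar_mid []
vial_mid [(array([0.448, 0.007, 0.03 ]), 0.54), (array([0.442, 0.226, 0.042]), 0.44)]
rubber_stamp_mid [(array([ 0.414, -0.475,  0.012]), 0.78)]
top [[411.7287664380751, 0.0, 321.7247990588077], [0.0, 411.7287664380751, 200.99459588726165], [0.0, 0.0, 1.0]] [ 0.31868804 -0.06957546  1.30658132]
rotor_grip [(array([ 0.412, -0.154,  0.047]), 0.83), (array([ 0.412, -0.274,  0.065]), 0.78)]
rotor [(array([ 0.409, -0.15 ,  0.047]), 0.65), (array([ 0.416, -0.276,  0.062]), 0.58), (array([0.659, 0.199, 0.076]), 0.27)]
stand_top [(array([ 0.406, -0.259,  0.059]), 0.77)]
drive_unit [(array([0.462, 0.246, 0.043]), 0.9)]
drive_mouth [(array([0.462, 0.248, 0.042]), 0.94)]
jar_mid []
vial_mid [(array([0.45 , 0.013, 0.06 ]), 0.55), (array([ 0.414, -0.275,  0.067]), 0.18)]
rubber_stamp_mid [(array([ 0.418, -0.46 ,  0.021]), 0.45)]
```

View pics/scene1.png

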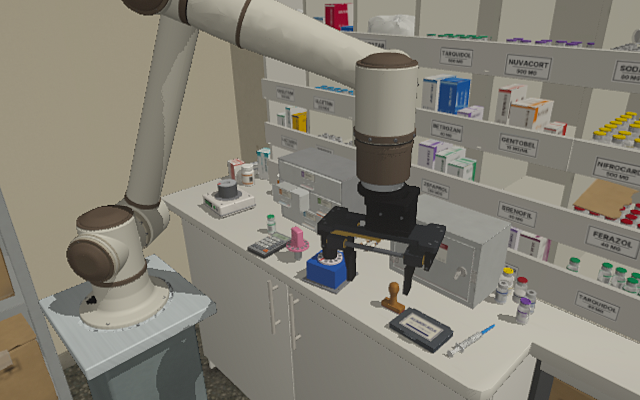

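View pics/top1.png

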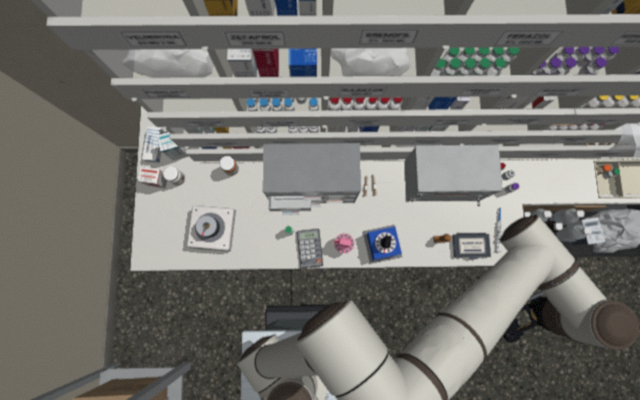

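The scene picture shows the rotor in the blue stand near (327,262), the pink decoy at (298,240), the drive at (228,200) and the vial at (270,222). In the top picture they are at (383,243), (344,243), (207,228) and (289,230). The stamp is at (442,239) and the jar at (228,165). I'll zoom in.

```bash
python3 - <<'E'
import cv2,numpy as np
a=cv2.imread('pics/top1.png')
f=lambda x0,y0,w,h:cv2.resize(a[y0:y0+h,x0:x0+w],None,fx=6,fy=6,interpolation=cv2.INTER_CUBIC)
cv2.imwrite('pics/z1.png',np.hstack([f(350,212,66,60),f(175,198,66,60)]))
E
```

```text
(no output)
```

View pics/z1.png

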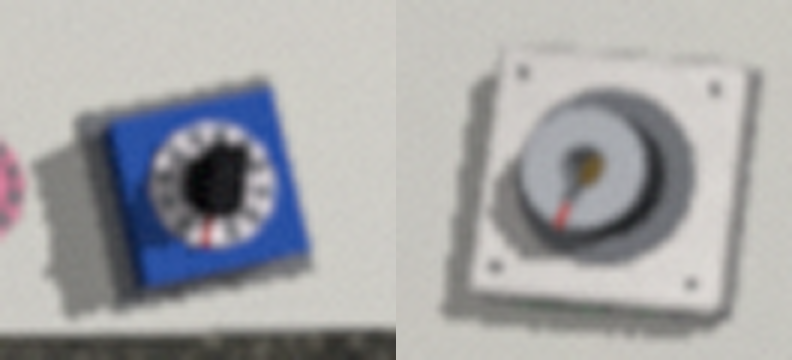

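```bash
python3 - <<'E'
from h import *
c=r.capture('top')
# hub ellipse, stripe etc from pixels
P=lambda u,v,x0,y0,off=0:(x0+(u-off)/6-.42,y0+v/6-.42)
d=ray(c,*P(212,185,350,212),.063);st=ray(c,*P(207,232,350,212),.063)
hb=ray(c,*P(583,165,175,198,396),.091);mk=ray(c,*P(562,215,175,198,396),.091)
print(d,st,'yaw -x dir',np.degrees(np.arctan2(*(st-d)[[1,0]])))
print(hb,mk,np.degrees(np.arctan2(*(mk-hb)[[1,0]])))
for t in('rotor','drive_unit','stand_top'):
    for n in('top',):
        for q in r.cut_out(n,t)[:2]:
            m=q['region'];ys,xs=np.nonzero(m);print(t,q['score'],xs.mean(),ys.mean(),m.sum())
# blue block edges
img=c['pixels'].astype(int);m=((img[...,2]-img[...,0])>60)[200:280,340:420]
m=m.astype(np.uint8);n,l,s,ce=cv2.connectedComponentsWithStats(m);k=1+s[1:,4].argmax()
cn=np.argwhere(l==k)[:,::-1].astype(np.float32);b=cv2.minAreaRect(cn);print(b)
E
```

```text
[ 0.40719806 -0.27860834  0.063     ] [ 0.38372181 -0.27511986  0.063     ] yaw -x dir 171.54790528704666
[0.46366721 0.2546851  0.091     ] [0.43912502 0.26412556 0.091     ] 158.96012472219977
rotor 0.54 343.49838187702267 242.93527508090614 309
rotor 0.53 384.8431952662722 241.87869822485206 338
drive_unit 0.8 210.89506172839506 227.46399176954733 1944
stand_top 0.67 381.7450331125828 243.63024282560707 906
((44.093441009521484, 42.772132873535156), (28.4581356048584, 28.114578247070312), 76.75948333740234)
```

```bash
cat >> h.py <<'E'
from scipy.spatial.transform import Rotation as Ro
def Rdown(yaw): # yaw (deg) of tool y axis
    a=np.radians(yaw); y=np.array([np.cos(a),np.sin(a),0]); z=np.array([0,0,-1.]); return np.c_[np.cross(y,z),y,z]
def delta(p,yaw):
    s=r.sense(); R=np.array(s['ee_rot']); t=R.T@(np.array(p)-s['tcp_pos'])/.025
    w=Ro.from_matrix(R.T@Rdown(yaw)).as_rotvec(degrees=True)/5
    print('delta',np.round(t,3),np.round(w,3)); return t,w
def st():
    s=r.sense(); R=np.array(s['ee_rot']); print('t',s['time_s'],'p',np.round(s['tcp_pos'],4),'yaw',np.degrees(np.arctan2(R[1,1],R[0,1])).round(2),'tilt',R[:2,2].round(4),'F',np.round(s['wrist_force'],2),'M',np.round(s['moment'],2),'w',round(s['gripper_width']*87,1),'j',np.round(s['joints'],1))
def wcam(f):
    s=r.sense(); c=cap('wrist',f); T=np.eye(4);T[:3,:3]=s['ee_rot'];T[:3,3]=s['tcp_pos']
    M=np.linalg.inv(T@c['T_tool_cam']); c['R']=M[:3,:3];c['t']=M[:3,3]; return c
E
python3 - <<'E'
from h import *
st(); delta([.375,-.279,.23],81.5)
c=wcam('w0.png');print(c['T_tool_cam'].round(3),c['camera_matrix'])
E
```

```text
t 1.1 p [ 0.2259 -0.5827  0.1908] yaw 111.19 tilt [ 0.0001 -0.    ] F [-0.92 -0.35  0.12] M [ 0.01 -0.03  0.03] w 87.0 j [-54.   22.    0.5  -0.  -68.4 -14.8]
delta [-9.951  9.172 -1.569] [-1.000e-03  1.000e-03  5.938e+00]
[[ 0.    -0.967 -0.253  0.068]
 [ 1.     0.    -0.001 -0.   ]
 [ 0.001 -0.253  0.967 -0.194]
 [ 0.     0.     0.     1.   ]] [[336.76549923   0.         320.37459205]
 [  0.         336.76549923 203.60295018]
 [  0.           0.           1.        ]]
```

View pics/w0.png

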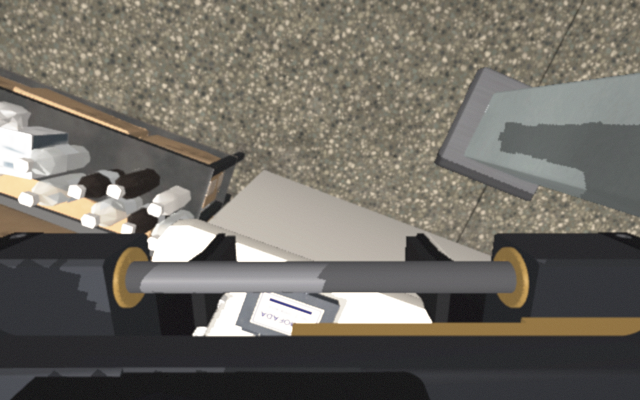

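```bash
python3 - <<'E'
from h import *
delta([.407,-.279,.19],81.5)
E
```

```text
delta [-11.146   8.711   0.03 ] [-1.000e-03 -0.000e+00  5.938e+00]
```

>>> play_rows --pt "-11.15 8.71 0 0 0 5.94 87" --pt "-11.15 8.71 0 0 0 5.94 87" --pt "-11.15 8.71 0 0 0 5.94 87" --pt "-11.15 8.71 0 0 0 5.94 87" --pt "-11.15 8.71 0 0 0 5.94 87" --pt "-11.15 8.71 0 0 0 5.94 87" --pt "-11.15 8.71 0 0 0 5.94 87" --pt "-11.15 8.71 0 0 0 5.94 87" --pt "-11.15 8.71 0 0 0 5.94 87" --pt "-11.15 8.71 0 0 0 5.94 87"

```text
time_s: 2.15
tcp_pos: [0.407, -0.2792, 0.1908]
ee_rot: [[-0.989, 0.148, -0.0], [0.148, 0.989, -0.0], [0.0, -0.0, -1.0]]
wrist_force: [0.1, -0.4, -0.4]
gripper_width: 1.0
```

```bash
python3 - <<'E'
from h import *
st();c=wcam('w1.png');st()
print(proj(c,[.407,-.279,.109]))
E
```

```text
t 2.15 p [ 0.407  -0.2792  0.1908] yaw 81.51 tilt [-0.0001 -0.0002] F [ 0.09 -0.36 -0.37] M [-0.03 -0.01  0.02] w 87.0 j [-15.5   9.2 -17.5   0.  -63.3 -82.9]
t 2.2 p [ 0.4067 -0.2796  0.1907] yaw 81.44 tilt [-0.0003 -0.0001] F [0.67 0.56 0.17] M [-0.05 -0.02 -0.04] w 87.2 j [-15.6   9.2 -17.5   0.  -63.3 -83. ]
[320.79434016 198.83425923]
```

View pics/w1.png

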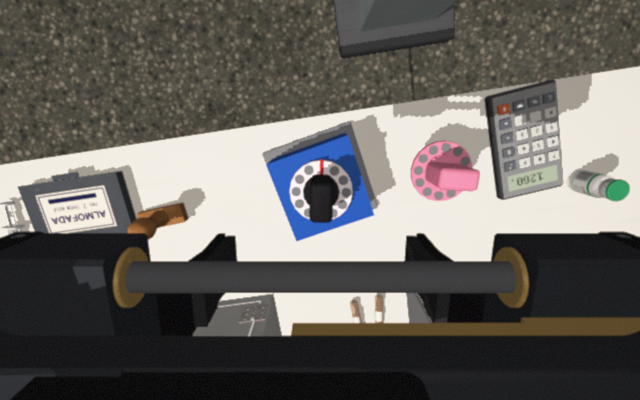

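The wrist picture has the black grip at about (321,198), with its long axis vertical in the image and the red stripe pointing up at (321,167). I'll refine the alignment.

```bash
python3 - <<'E'
from h import *
a=cv2.imread('pics/w1.png')
cv2.imwrite('pics/z2.png',cv2.resize(a[120:245,260:380],None,fx=4.8,fy=4.8,interpolation=cv2.INTER_CUBIC))
c=r.capture('wrist') ; s=r.sense();T=np.eye(4);T[:3,:3]=s['ee_rot'];T[:3,3]=s['tcp_pos'];M=np.linalg.inv(T@c['T_tool_cam']);c['R']=M[:3,:3];c['t']=M[:3,3]
g=cv2.cvtColor(a,cv2.COLOR_BGR2HSV)
m=((a.max(2)<60)).astype(np.uint8)[150:226,280:365]
n,l,sx,ce=cv2.connectedComponentsWithStats(m);k=1+sx[1:,4].argmax();print(sx[k]+[280,150,0,0,0],ce[k]+[280,150])
E
```

```text
[ 304  175   35   47 1211] [320.88274154 196.94715111]
```

View pics/z2.png

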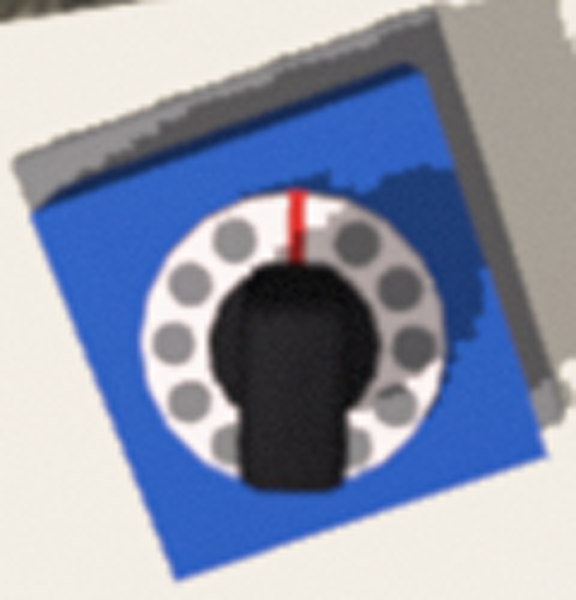

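```bash
python3 - <<'E'
from h import *
c=wcam('w2.png'); print(ray(c,321,190.2,.063)); print(ray(c,260+294/4.8,120+490/4.8,.109),ray(c,260+294/4.8,120+305/4.8,.109))
print(proj(c,[.407,-.279,.063]))
delta([.407,-.279,.086-.0187],81.5)
E
```

```text
[ 0.40912764 -0.2798261   0.063     ]
[ 0.42684221 -0.28234931  0.109     ] [ 0.39354126 -0.27733778  0.109     ]
[321.51243864 187.96819963]
delta [-0.018  0.042  4.934] [-0.    -0.004 -0.026]
```

>>> play_rows --pt "-0.1 0 1.5 0 0 0 87" --pt "-0.1 0 3.0 0 0 0 87" --pt "-0.1 0 4.2 0 0 0 87" --pt "-0.1 0 4.85 0 0 0 87" --pt "-0.1 0 4.85 0 0 0 87" --pt "-0.1 0 4.85 0 0 0 10" --pt "-0.1 0 4.85 0 0 0 10" --pt "-0.1 0 4.85 0 0 0 10" --pt "-0.1 0 4.85 0 0 0 10" --pt "-0.1 0 4.85 0 0 0 10" --pt "-0.1 0 4.85 0 0 0 10"

```text
time_s: 3.4
tcp_pos: [0.4098, -0.2793, 0.0698]
ee_rot: [[-0.989, 0.148, 0.001], [0.148, 0.989, -0.0], [-0.001, -0.0, -1.0]]
wrist_force: [0.4, -0.4, 0.4]
gripper_width: 0.542
```

```bash
python3 - <<'E'
from h import *
st()
E
```

```text
t 3.4 p [ 0.4098 -0.2793  0.0698] yaw 81.49 tilt [ 0.0006 -0.0001] F [ 0.36 -0.4   0.37] M [-0.02 -0.05  0.03] w 47.2 j [-15.5  17.  -26.9  -0.  -46.  -83. ]
```

Still closing.

>>> play_rows --pt "0 0 0 0 0 0 10" --pt "0 0 0 0 0 0 10" --pt "0 0 0 0 0 0 10" --pt "0 0 0 0 0 0 10" --pt "0 0 0 0 0 0 10" --pt "0 0 0 0 0 0 10"

```text
time_s: 4.0
tcp_pos: [0.4096, -0.2793, 0.0695]
ee_rot: [[-0.989, 0.148, -0.0], [0.148, 0.989, 0.0], [0.0, 0.0, -1.0]]
wrist_force: [0.7, -0.4, 0.1]
gripper_width: 0.227
```

```bash
python3 - <<'E'
from h import *
st()
E
```

```text
t 4.0 p [ 0.4096 -0.2793  0.0695] yaw 81.49 tilt [-0.  0.] F [ 0.72 -0.38  0.09] M [ 0.02 -0.01  0.06] w 19.8 j [-15.5  17.1 -26.9  -0.  -46.  -83. ]
```

>>> play_rows --pt "0 0 -0.6 0 0 0 10" --pt "0 0 -1.6 0 0 0 10" --pt "0 0 -3 0 0 0 10" --pt "0 0 -4.4 0 0 0 10" --pt "0 0 -5.2 0 0 0 10" --pt "0 0 -5.2 0 0 0 10" --pt "0 0 -5.2 0 0 0 10"

```text
time_s: 4.7
tcp_pos: [0.4089, -0.2788, 0.1985]
ee_rot: [[-0.989, 0.149, -0.001], [0.149, 0.989, 0.001], [0.001, 0.001, -1.0]]
wrist_force: [0.3, -0.2, -1.6]
gripper_width: 0.228
```

```bash
python3 - <<'E'
from h import *
st(); c=wcam('w3.png'); delta([.4637,.2547,.20],69); cap('scene','s3.png')
a=cv2.imread('pics/w3.png');b=cv2.imread('pics/s3.png')
cv2.imwrite('pics/z3.png',np.hstack([cv2.resize(a[100:240,230:410],None,fx=2.1,fy=2.1),cv2.resize(b[170:310,250:430],None,fx=2.1,fy=2.1)]))
E
```

```text
t 4.7 p [ 0.4089 -0.2788  0.1985] yaw 81.46 tilt [-0.001   0.0013] F [ 0.27 -0.23 -1.63] M [-0.02 -0.04  0.01] w 19.8 j [-15.5   9.  -16.5  -0.1 -64.6 -83. ]
delta [ 0.985 21.427 -0.057] [ 0.012 -0.036  2.491]
```

View pics/z3.png

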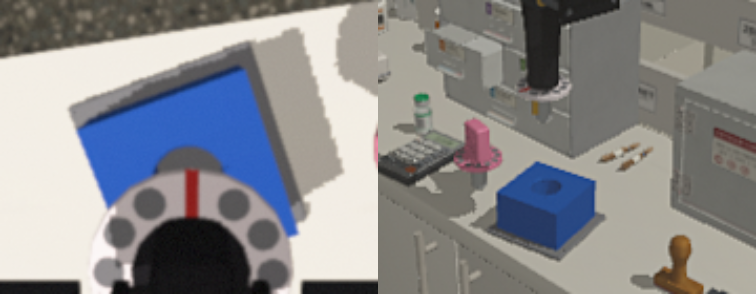

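```bash
python3 - <<'E'
from h import *
c=cap('top','t3.png')
for u,v in((290,208),(290,198),(360,200),(264,200)): print([ray(c,u,v,z)[:2].round(3) for z in(.0,.1,.2)])
a=cv2.imread('pics/t3.png');cv2.imwrite('pics/z4.png',cv2.resize(a[130:280,130:430],None,fx=2.6,fy=2.6,interpolation=cv2.INTER_CUBIC))
E
```

```text
[array([0.526, 0.011]), array([0.51 , 0.005]), array([ 0.494, -0.001])]
[array([0.559, 0.011]), array([0.54 , 0.005]), array([ 0.522, -0.001])]
[array([ 0.549, -0.214]), array([ 0.532, -0.203]), array([ 0.514, -0.192])]
[array([0.553, 0.095]), array([0.535, 0.082]), array([0.517, 0.07 ])]
```

View pics/z4.png

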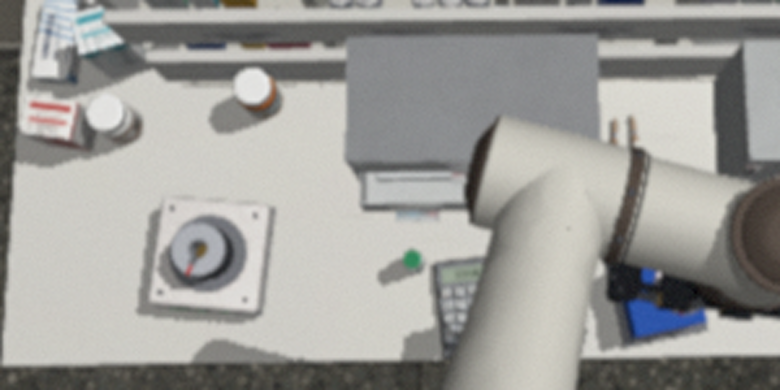

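```bash
python3 - <<'E'
from h import *
st();delta([.395,.10,.20],81.5)
c=r.capture('top');print(ray(c,228,165,.076))
E
```

```text
t 4.85 p [ 0.4085 -0.2788  0.1976] yaw 81.47 tilt [-0.0036  0.0016] F [-0.53 -0.03 -2.07] M [-0.03 -0.08 -0.  ] w 19.6 j [-15.5   9.1 -16.6  -0.  -64.6 -83. ]
delta [ 2.78  14.906 -0.072] [ 0.011 -0.044 -0.005]
[0.65014149 0.19681262 0.076     ]
```

>>> play_rows --pt "2.75 1.2 0 0 0 0 10" --pt "2.75 3 0 0 0 0 10" --pt "2.75 5 0 0 0 0 10" --pt "2.75 7 0 0 0 0 10" --pt "2.75 9 0 0 0 0 10" --pt "2.75 11 0 0 0 0 10" --pt "2.75 12.7 0 0 0 0 10" --pt "2.75 14 0 0 0 0 10" --pt "2.75 14.9 0 0 0 0 10" --pt "2.75 14.9 0 0 0 0 10"

```text
time_s: 5.9
tcp_pos: [0.397, 0.1015, 0.1987]
ee_rot: [[-0.99, 0.144, -0.001], [0.144, 0.99, -0.001], [0.001, -0.001, -1.0]]
wrist_force: [-0.3, -1.0, -1.6]
gripper_width: 0.227
```

```bash
python3 - <<'E'
from h import *
st();delta([.53,.245,.20],69)
E
```

```text
t 5.9 p [0.397  0.1015 0.1987] yaw 81.7 tilt [-0.001  -0.0007] F [-0.32 -0.99 -1.64] M [-0.11 -0.01  0.  ] w 19.7 j [  37.3    0.   -26.5   -0.   -63.5 -135.6]
delta [-4.437  6.449 -0.063] [-0.011 -0.01   2.541]
```

>>> play_rows --pt "-0.5 1.5 0 0 0 0.5 10" --pt "-1.3 3.5 0 0 0 1.2 10" --pt "-2.4 5 0 0 0 2 10" --pt "-3.6 6.2 0 0 0 2.5 10" --pt "-4.44 6.45 0 0 0 2.54 10" --pt "-4.44 6.45 0 0 0 2.54 10" --pt "-4.44 6.45 0 0 0 2.54 10"

```text
time_s: 6.6
tcp_pos: [0.5299, 0.2411, 0.1979]
ee_rot: [[-0.932, 0.363, -0.003], [0.363, 0.932, -0.002], [0.002, -0.003, -1.0]]
wrist_force: [-1.4, 0.5, -1.7]
gripper_width: 0.226
```

```bash
python3 - <<'E'
from h import *
st();c=wcam('w4.png');st();print(proj(c,[.4637,.2547,.091]))
a=cv2.imread('pics/w4.png');cv2.imwrite('pics/z5.png',cv2.resize(a[0:250,220:420],None,fx=2.4,fy=2.4,interpolation=cv2.INTER_CUBIC))
E
```

```text
t 6.6 p [0.5299 0.2411 0.1979] yaw 68.72 tilt [-0.003 -0.002] F [-1.39  0.47 -1.68] M [-0.02 -0.01  0.01] w 19.6 j [  40.4   17.7   -5.    -0.   -67.5 -151.7]
t 6.65 p [0.5296 0.241  0.1986] yaw 68.73 tilt [-0.0021 -0.0014] F [-0.72  0.32 -1.65] M [-0.01 -0.07 -0.01] w 19.6 j [  40.4   17.6   -5.    -0.   -67.5 -151.7]
[307.64032483 117.4097736 ]
```

View pics/z5.png

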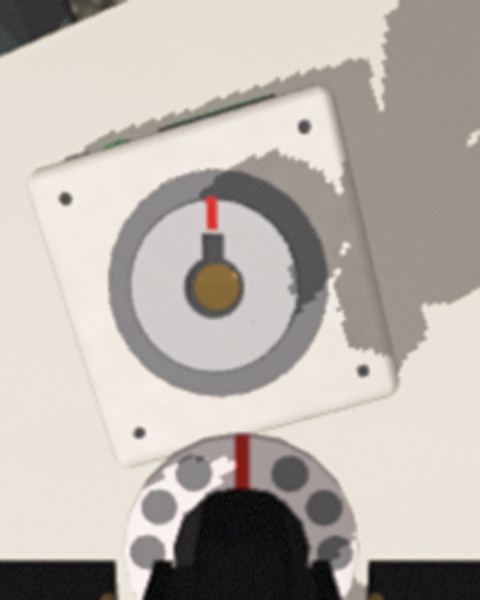

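```bash
python3 - <<'E'
from h import *
s=r.sense();c=wcam('w5.png')
P=lambda u,v:(220+u/2.4-.3,v/2.4-.3)
hb=ray(c,*P(214,285),.091);mk=ray(c,*P(211,213),.091);l=ray(c,*P(130,285),.091);rr=ray(c,*P(298,285),.091);tp=ray(c,*P(214,197),.091);bt=ray(c,*P(214,371),.091)
print(hb,(tp+bt)/2,(l+rr)/2,np.linalg.norm(l-rr),np.linalg.norm(tp-bt)); v=mk-(tp+bt)/2;print(np.degrees(np.arctan2(v[1],v[0])))
# automatic bore fit: sub-pixel Hough on zoomed grey
T=np.eye(4);T[:3,:3]=s['ee_rot'];T[:3,3]=s['tcp_pos']
# disc in tool frame
ex=P(242,433);
for x in(-.004,-.002,0,.002,.004):
  for zc in (.009,.0115): # disc top / bottom behind TCP? disc top at TCP z + ... 
    pass
# tool-plane: disc top face sits at tool z = +(TCP-z - .063)=.0065
oc=T@np.r_[0,0,0,1]
zz=s['tcp_pos'][2]-.0065
f=ray(c,*ex,zz);print('disc edge tool',np.array(s['ee_rot']).T@(f-s['tcp_pos']))
for e in((124,530),(360,530)):
  f=ray(c,*P(*e),zz);print('side',np.array(s['ee_rot']).T@(f-s['tcp_pos']))
E
```

```text
[0.46471774 0.25536848 0.091     ] [0.46513788 0.25520081 0.091     ] [0.46471557 0.25536289 0.091     ] 0.06079242939296448 0.06104756598881726
160.66192282520515
disc edge tool [0.03027147 0.00012242 0.00654454]
side [ 0.00466833 -0.03053994  0.00657056]
side [0.00471451 0.03077933 0.00644286]
```

```bash
python3 - <<'E'
from h import *
st();delta([.4645,.2555,.155],69.7)
E
```

```text
t 6.7 p [0.5295 0.2412 0.1991] yaw 68.75 tilt [-0.0013 -0.0008] F [-0.16  0.16 -1.17] M [ 0.05 -0.01  0.04] w 19.6 j [  40.4   17.6   -5.    -0.   -67.5 -151.7]
delta [ 2.631 -0.406  1.767] [-0.014 -0.011 -0.19 ]
```

>>> play_rows --pt "0.8 -0.1 0 0 0 -0.1 10" --pt "1.8 -0.3 0 0 0 -0.19 10" --pt "2.5 -0.4 0.6 0 0 -0.19 10" --pt "2.63 -0.4 1.2 0 0 -0.19 10" --pt "2.63 -0.4 1.75 0 0 -0.19 10" --pt "2.63 -0.4 1.75 0 0 -0.19 10" --pt "2.63 -0.4 1.75 0 0 -0.19 10" --pt "2.63 -0.4 1.75 0 0 -0.19 10"

```text
time_s: 7.5
tcp_pos: [0.4659, 0.2569, 0.157]
ee_rot: [[-0.938, 0.346, 0.002], [0.346, 0.938, 0.001], [-0.001, 0.002, -1.0]]
wrist_force: [0.3, 0.4, -1.8]
gripper_width: 0.219
```

```bash
python3 - <<'E'
from h import *
st();c=wcam('w6.png');cap('scene','s6.png');cap('top','t6.png')
st()
a=cv2.imread('pics/w6.png');b=cv2.imread('pics/s6.png')
cv2.imwrite('pics/z6.png',np.hstack([cv2.resize(a[80:240,220:420],(500,400),interpolation=cv2.INTER_CUBIC),cv2.resize(b[150:230,200:260],(300,400),interpolation=cv2.INTER_CUBIC)]))
E
```

```text
t 7.5 p [0.4659 0.2569 0.157 ] yaw 69.74 tilt [0.0017 0.0013] F [ 0.29  0.41 -1.77] M [-0.   -0.03 -0.04] w 19.0 j [  46.4   14.6  -15.6    0.   -59.7 -156.6]
t 7.65 p [0.4658 0.2569 0.1565] yaw 69.73 tilt [0.0011 0.001 ] F [-0.42 -0.3  -1.38] M [-0.04 -0.02 -0.01] w 19.5 j [  46.4   14.6  -15.6    0.   -59.7 -156.6]
```

View pics/z6.png

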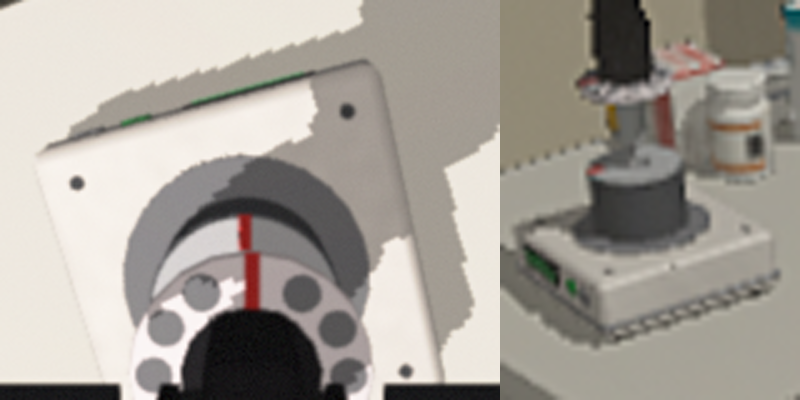

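>>> play_rows --pt "0.03 -0.07 0 0 0 0 10" --pt "0.03 -0.07 0 0 0 0 10" --pt "0.03 -0.07 0.15 0 0 0 10" --pt "0.03 -0.07 0.3 0 0 0 10" --pt "0.03 -0.07 0.45 0 0 0 10" --pt "0.03 -0.07 0.55 0 0 0 10" --pt "0.03 -0.07 0.65 0 0 0 10" --pt "0.03 -0.07 0.65 0 0 0 10"

```text
time_s: 8.45
tcp_pos: [0.4639, 0.2552, 0.139]
ee_rot: [[-0.938, 0.346, -0.001], [0.346, 0.938, -0.001], [0.0, -0.001, -1.0]]
wrist_force: [-0.4, -0.4, -1.2]
gripper_width: 0.224
```

```bash
python3 - <<'E'
from h import *
st();delta([.4645,.2555,.14],69.7);c=wcam('w7.png');cap('scene','s7.png')
a=cv2.imread('pics/w7.png');b=cv2.imread('pics/s7.png')
cv2.imwrite('pics/z7.png',np.hstack([cv2.resize(a[80:240,220:420],(500,400),interpolation=cv2.INTER_CUBIC),cv2.resize(b[150:230,200:260],(300,400),interpolation=cv2.INTER_CUBIC)]))
E
```

```text
t 8.45 p [0.4639 0.2552 0.139 ] yaw 69.74 tilt [-0.0007 -0.0007] F [-0.37 -0.44 -1.24] M [-0.08 -0.    0.01] w 19.5 j [  46.4   15.4  -17.3   -0.   -57.4 -156.6]
delta [-0.016  0.019 -0.04 ] [-0.01  -0.005  0.007]
```

View pics/z7.png

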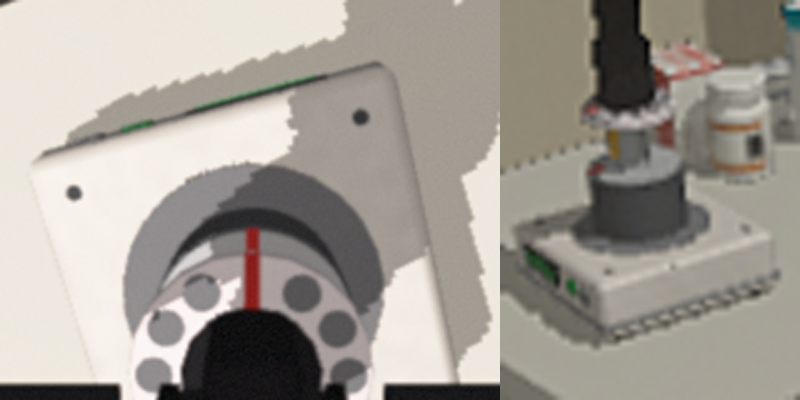

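The mark and stripe line up at column 252, and there is no contact force with the tip entering. Continuing down slowly.

>>> play_rows --pt "0 0 0.1 0 0 0 10" --pt "0 0 0.2 0 0 0 10" --pt "0 0 0.28 0 0 0 10" --pt "0 0 0.28 0 0 0 10"

```text
time_s: 8.95
tcp_pos: [0.4639, 0.2552, 0.1321]
ee_rot: [[-0.938, 0.346, -0.001], [0.346, 0.938, -0.001], [0.0, -0.001, -1.0]]
wrist_force: [-0.7, -1.3, -2.3]
gripper_width: 0.223
```

>>> play_rows --pt "0 0 0.06 0 0 0 10" --pt "0 0 0.12 0 0 0 10" --pt "0 0 0.18 0 0 0 10" --pt "0 0 0.24 0 0 0 10"

```text
time_s: 9.35
tcp_pos: [0.4642, 0.2554, 0.1264]
ee_rot: [[-0.938, 0.346, -0.0], [0.346, 0.938, -0.0], [0.0, -0.0, -1.0]]
wrist_force: [-0.1, 0.1, -1.3]
gripper_width: 0.227
```

```bash
python3 - <<'E'
from h import *
st();c=wcam('w8.png');cap('scene','s8.png')
a=cv2.imread('pics/w8.png');b=cv2.imread('pics/s8.png')
cv2.imwrite('pics/z8.png',np.hstack([cv2.resize(a[80:240,220:420],(500,400),interpolation=cv2.INTER_CUBIC),cv2.resize(b[150:230,200:260],(300,400),interpolation=cv2.INTER_CUBIC)]))
E
```

```text
t 9.35 p [0.4642 0.2554 0.1264] yaw 69.74 tilt [-0. -0.] F [-0.15  0.15 -1.31] M [-0.04 -0.01  0.03] w 19.8 j [  46.4   16.2  -18.3    0.   -55.6 -156.6]
```

View pics/z8.png

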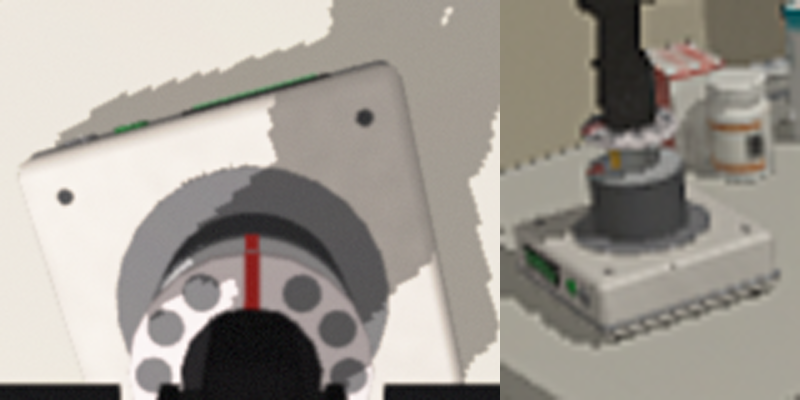

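>>> play_rows --pt "0 0 0.08 0 0 0 10" --pt "0 0 0.16 0 0 0 10" --pt "0 0 0.24 0 0 0 10" --pt "0 0 0.32 0 0 0 10" --pt "0 0 0.32 0 0 0 10"

```text
time_s: 9.95
tcp_pos: [0.4639, 0.2552, 0.1181]
ee_rot: [[-0.938, 0.346, -0.001], [0.346, 0.938, -0.001], [0.0, -0.001, -1.0]]
wrist_force: [-0.0, -0.5, -1.6]
gripper_width: 0.223
```

>>> play_rows --pt "0 0 0.06 0 0 0 10" --pt "0 0 0.12 0 0 0 10" --pt "0 0 0.18 0 0 0 10" --pt "0 0 0.24 0 0 0 10" --pt "0 0 0.24 0 0 0 10"

```text
time_s: 10.45
tcp_pos: [0.4645, 0.2556, 0.113]
ee_rot: [[-0.938, 0.346, 0.001], [0.346, 0.938, 0.0], [-0.001, 0.001, -1.0]]
wrist_force: [-0.9, -0.7, 2.7]
gripper_width: 0.224
```

```bash
python3 - <<'E'
from h import *
st()
E
```

```text
t 10.45 p [0.4645 0.2556 0.113 ] yaw 69.75 tilt [0.0009 0.0004] F [-0.93 -0.75  2.68] M [-0.23  0.11  0.01] w 19.5 j [  46.4   17.   -19.3    0.   -53.7 -156.6]
```

>>> play_rows --pt "0 0 0.06 0 0 0 10" --pt "0 0 0.12 0 0 0 10" --pt "0 0 0.18 0 0 0 10" --pt "0 0 0.24 0 0 0 10" --pt "0 0 0.28 0 0 0 10" --pt "0 0 0.28 0 0 0 10"

```text
time_s: 11.05
tcp_pos: [0.4646, 0.2556, 0.1059]
ee_rot: [[-0.938, 0.346, 0.001], [0.346, 0.938, 0.0], [-0.001, 0.001, -1.0]]
wrist_force: [-0.8, -0.3, 6.8]
gripper_width: 0.222
```

>>> play_rows --pt "0 0 0.04 0 0 0 10" --pt "0 0 0.08 0 0 0 10" --pt "0 0 0.08 0 0 0 10"

```text
time_s: 11.35
tcp_pos: [0.4647, 0.2556, 0.1045]
ee_rot: [[-0.938, 0.346, 0.001], [0.346, 0.938, 0.0], [-0.001, 0.001, -1.0]]
wrist_force: [-1.1, -1.4, 8.4]
gripper_width: 0.224
```

```bash
python3 - <<'E'
from h import *
st();c=wcam('w9.png');cap('scene','s9.png');st()
a=cv2.imread('pics/w9.png');b=cv2.imread('pics/s9.png')
cv2.imwrite('pics/z9.png',np.hstack([cv2.resize(a[80:240,220:420],(500,400),interpolation=cv2.INTER_CUBIC),cv2.resize(b[150:230,200:260],(300,400),interpolation=cv2.INTER_CUBIC)]))
E
```

```text
t 11.35 p [0.4647 0.2556 0.1045] yaw 69.77 tilt [0.0014 0.0004] F [-1.09 -1.42  8.38] M [-0.47  0.41  0.01] w 19.5 j [ 4.640e+01  1.750e+01 -1.990e+01  1.000e-01 -5.250e+01 -1.566e+02]
t 11.45 p [0.4647 0.2556 0.1046] yaw 69.77 tilt [0.0015 0.0004] F [-1.9  -0.59  9.18] M [-0.43  0.41 -0.02] w 19.8 j [ 4.640e+01  1.750e+01 -1.990e+01  1.000e-01 -5.250e+01 -1.566e+02]
```

View pics/z9.png

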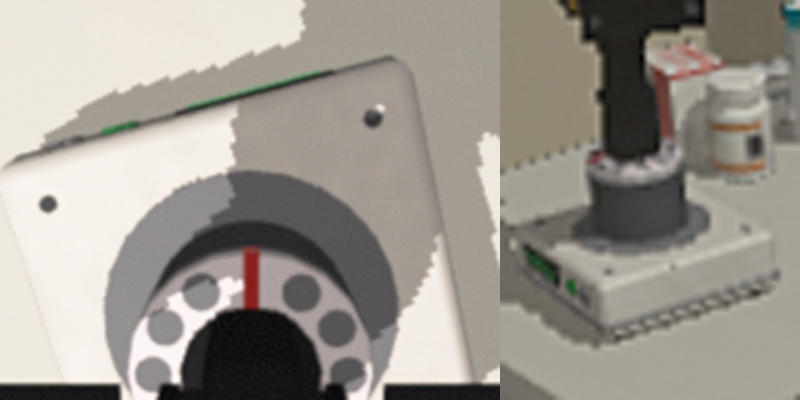

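>>> play_rows --pt "0 0 0.04 0 0 0 10" --pt "0 0 0.04 0 0 0 10"

```text
time_s: 11.65
tcp_pos: [0.4648, 0.2556, 0.1045]
ee_rot: [[-0.938, 0.345, 0.002], [0.345, 0.938, 0.0], [-0.002, 0.001, -1.0]]
wrist_force: [-2.6, -1.7, 14.2]
gripper_width: 0.227
```

>>> play_rows --pt "0 0 0.04 0 0 0 10" --pt "0 0 0.04 0 0 0 10"

```text
time_s: 11.85
tcp_pos: [0.4649, 0.2556, 0.1044]
ee_rot: [[-0.939, 0.345, 0.002], [0.345, 0.939, 0.0], [-0.002, 0.001, -1.0]]
wrist_force: [-4.5, -2.2, 17.5]
gripper_width: 0.222
```

```bash
python3 - <<'E'
from h import *
st()
E
```

```text
t 11.85 p [0.4649 0.2556 0.1044] yaw 69.82 tilt [0.0024 0.0003] F [-4.51 -2.25 17.47] M [-0.8   1.49 -0.01] w 19.3 j [ 4.640e+01  1.750e+01 -2.000e+01  1.000e-01 -5.240e+01 -1.566e+02]
```

It hits a hard stop exactly at the predicted home height. The TCP stays at 0.1045 while the force climbs from 9 to 17 N. I'll hold, check once more and hand in.

>>> play_rows --pt "0 0 0 0 0 0 10" --pt "0 0 0 0 0 0 10" --pt "0 0 0 0 0 0 10" --pt "0 0 0 0 0 0 10" --pt "0 0 0 0 0 0 10"

```text
time_s: 12.35
tcp_pos: [0.4649, 0.2556, 0.1045]
ee_rot: [[-0.939, 0.345, 0.002], [0.345, 0.939, 0.0], [-0.002, 0.001, -1.0]]
wrist_force: [-5.6, -2.7, 18.2]
gripper_width: 0.223
```

```bash
python3 - <<'E'
from h import *
st();cap('scene','s10.png');st()
b=cv2.imread('pics/s10.png')
cv2.imwrite('pics/z10.png',cv2.resize(b[140:290,190:420],None,fx=3.4,fy=3.4,interpolation=cv2.INTER_CUBIC))
E
```

```text
t 12.35 p [0.4649 0.2556 0.1045] yaw 69.82 tilt [0.0025 0.0004] F [-5.58 -2.74 18.24] M [-0.81  1.52 -0.01] w 19.4 j [ 4.640e+01  1.750e+01 -2.000e+01  1.000e-01 -5.240e+01 -1.566e+02]
t 12.4 p [0.4649 0.2555 0.1045] yaw 69.81 tilt [0.0025 0.0004] F [-4.49 -2.65 18.82] M [-0.8   1.55  0.01] w 19.7 j [ 4.640e+01  1.750e+01 -2.000e+01  1.000e-01 -5.240e+01 -1.566e+02]
```

View pics/z10.png

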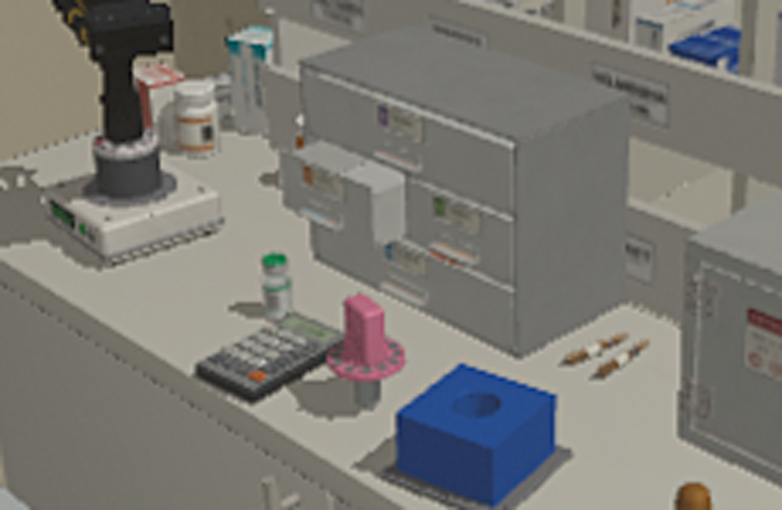

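The disc lies on the hub at (127,150) with no gap showing, the stand is empty, and the vial and stamp are standing.

```bash
python3 -c "
from h import *
print(r.finish_job());st()"
```

```text
the job is handed in; nothing more can be done
None
the job is handed in; nothing more can be done
```

The rotor is home in the hub and I handed the job in at about 12.4 s of the 61 s allowed; no verdict is reported. I took it by its black grip out of the blue stand and lined its stripe up with the hub's red mark using the wrist camera. The key dropped into the keyway without any turning to search for it.

- **Fully home:** the arm met a hard stop with the tool point at 0.1045 m, exactly where I had calculated home to be. The push there climbed from 9 N, about the spring's full force, to about 18 N with no further travel.
- **Hold at hand-in:** the fingers were still on the grip (19.7 mm opening), the tool was tilted about 0.0025 rad, and the arm was still. The side force was about 5 N.
- **Final picture:** the disc shows no gap above the hub. The vial and the visible part of the stamp were still standing. The jar is mostly hidden behind the cabinet in that view, but the arm did not go near it.

No check failed. Two measurements differed slightly: the two cameras put the keyway at 159.0° and 160.7°, and I used 159.7°.

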